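# Load the drying bar with the model vertebrae

### The job

Put the washed model vertebrae to dry: thread every one that is there onto the level rod of the air-drying manifold through its canal, the largest first (nearest the post) and then by falling size, so that they all hang free on the rod. Then push the end cap fully home on the rod's tip, and only after that turn the air valve from closed to half open (45 degrees). Leave the glove box, the bottle and the pen pot alone.

Things in the scene. Friction and masses are not known exactly. Their poses are not given: they have to be found in the camera images.
- manifold: fixed: grey 12 mm base plate, aluminium post, level steel rod 12 mm thick. Origin: table level on the post's axis; x along the rod to its free end, z up. Rod axis y = 0, z = 170 mm, free from the flange (34 mm wide) at x = 30 to the tip at 275, last 6 mm tapered; post head up to z = 188. Parts let go hang from the top of their hole. Valve axis at x = 40, y = -140 mm
- rod_tip (a point): end of the rod's axis; axes as the manifold's
- valve (a joint): angle (rad) of the valve's black lever: 0 = closed, lever along the manifold's +x, parallel to the rod; grows clockwise seen from above, towards the manifold's -y; pi/4 = half open (middle of three ticks on the white disc beneath); pi/2 = open, its stop. Stays where left; friction 0.12 N m
- valve_handle (a point): middle of the lever's grip, 65 mm from the vertical turning axis, 75 mm above the table; the lever is a bar 13 mm thick, 22 mm tall (64 to 86 mm above the table), from 8 to 86 mm off the axis; x = along the lever, outwards. 10 mm of free space under it over the disc
- vert1: loose ivory model vertebra with grey discs, the largest of 5, maybe absent, 40 mm long (x, spine axis, level) by 64 wide (y), standing. Origin: centre of underside, z up. By height: solid body 0-34; canal, a 20 x 20 mm hole along x (26 long, 6 mm walls), 34-54; arch plate 64 wide 54-62; fin 12 (y) x 18 mm (x) 62-92: grasp it, closing across y. 200 g. Same either way round
- vert2: loose ivory model vertebra with grey discs, 2nd largest of 5, maybe absent, 39 mm long (x, spine axis, level) by 56 wide (y), standing. Origin: centre of underside, z up. By height: solid body 0-30; canal, a 20 x 20 mm hole along x (26 long, 6 mm walls), 30-50; arch plate 56 wide 50-58; fin 12 (y) x 18 mm (x) 58-88: grasp it, closing across y. 160 g. Same either way round
- vert3: loose ivory model vertebra with grey discs, middle size of 5, maybe absent, 38 mm long (x, spine axis, level) by 48 wide (y), standing. Origin: centre of underside, z up. By height: solid body 0-26; canal, a 20 x 20 mm hole along x (26 long, 6 mm walls), 26-46; arch plate 48 wide 46-54; fin 12 (y) x 18 mm (x) 54-84: grasp it, closing across y. 130 g. Same either way round
- vert4: loose ivory model vertebra with grey discs, 2nd smallest of 5, maybe absent, 37 mm long (x, spine axis, level) by 40 wide (y), standing. Origin: centre of underside, z up. By height: solid body 0-22; canal, a 20 x 20 mm hole along x (26 long, 6 mm walls), 22-42; arch plate 40 wide 42-50; fin 12 (y) x 18 mm (x) 50-80: grasp it, closing across y. 100 g. Same either way round
- vert5: loose ivory model vertebra with grey discs, the smallest of 5, maybe absent, 36 mm long (x, spine axis, level) by 32 wide (y), standing. Origin: centre of underside, z up. By height: solid body 0-18; canal, a 20 x 20 mm hole along x (26 long, 6 mm walls), 18-38; arch plate 32 wide 38-46; fin 12 (y) x 18 mm (x) 46-76: grasp it, closing across y. 80 g. Same either way round
- cap: loose brass end cap 28 mm long (x), 26 wide (y), 33 tall, with a black grip fin 12 (y) x 18 (x) mm on top, 33-61 mm up. Origin: centre of its flat underside. Mouth in its -x face: square blind bore 16 x 16, 22 deep, axis 20 mm up. Fitted, its +x points as the manifold's +x; fully home its origin is 8 mm short of the rod's tip along the rod. 90 g
- glove_box: bystander: carton of gloves 120 x 230 x 70 mm; origin centre of underside
- sanitiser: bystander: clear bottle 60 mm in diameter, 150 mm tall; origin centre of underside
- pen_pot: bystander: grey pot 72 mm in diameter, 90 mm tall; origin centre of underside
Mind the look-alikes: they are no part of the job. What is shaped like the vert3 but green or purple is not meant.

How it is judged:
By the outcome, as a careful person would: the job done as asked, in the order asked, and still so for the second after the job is handed in, with the robot touching nothing.
Of vert1, vert2, vert3, vert4, vert5 only 3 to 5 are there at a start; the rules pass over those that are not, and their reading is None.
At some moment in a run one of vert1, vert2, vert3, vert4, vert5 may be knocked a few centimetres aside while the robot is not near it.
It also fails if it takes over 210 s, if anything falls off the work surface, if the arm or the gripper's body presses on something with over 40 N, if the wrist force passes 120 N, or if a joint passes its speed limit or range.

### The arm

A 6-joint arm with a two-finger parallel gripper is mounted at the origin on the work surface. World frame = base frame: x ahead of the robot, y to its left, z up, the work surface at z = 0. Lengths are in m, angles in degrees, forces in N, time in s.
With the tool pointing down it reaches from about 0.375 to 0.75 m from the base axis. Payload 9 kg.
Tool frame: the origin (TCP) lies where the fingers leave the gripper's body, on its centre line; the fingertips stand 73 mm ahead of it and the grasp point (between the pads) lies 54 mm ahead of it (robot.tip_reach is the distance from the TCP to the fingertips, in m); z points along the fingers, y is the line along which they close (so a half turn about z gives the same grasp; the last joint's range is limited). The gripper opens to 85 mm and grips with 20 to 120 N. Pads are 22 mm wide; open, the fingers measure 114 mm over their backs; the gripper's body (76 mm by 85 mm) begins 54 mm behind the grasp point. The pads swing forward as they close: fully open they stand 13 mm farther back than shut.
Start: joints at [-78.822, 5.964, 5.575, 89.605, 0, 77.527], TCP at [0.241, -0.55, 0.304] pointing down, gripper open.
Joint ranges: [-171.21, 171.21], [-48.23, 106.86], [-62.78, 66.21], [-105.2, 120.99], [-86.42, 89.51], [-180, 180]. Speed limits (degrees/s): [127.2, 127.2, 147.25, 180, 180, 180].

### API

Orientations are given as [roll, pitch, yaw] about the fixed x, y, z axes, in that order (R = Rz(yaw) Ry(pitch) Rx(roll)).
In Python, from plant import robot gives the robot as it stands. Calls block until the motion is done:
- robot.move_pose(position, orientation): joint-space move of the TCP to a pose.
- robot.line_to(position, vel=0.15, rotation=None, guard=None): straight line of the TCP; rotation=None keeps the orientation; vel is the mean speed in m/s. With guard (N) it stops when the force on the tool has changed by that much, and returns True; else False.
- robot.goto_joints(angles): joint-space move.
- robot.set_gripper(opening): finger opening in m; the grip force is fixed at half the most; returns when the fingers have stopped.
- robot.pause(seconds).
- robot.ik(position, orientation): joint angles nearest the present ones, or None.
- robot.observe(): the state.
- robot.grab_frame(name): name is "scene" or "top" or "wrist"; returns the picture (420x560x3 uint8, blue, green, red); there is no depth.
- robot.get_calibration(name): a dict with "vertical_fov" (degrees; the focal length in pixels is half the picture's height over the tangent of half this angle, whatever the lens; pixels are square), "cx", "cy" (the principal point, pixels), "rvec" (rotation vector, rad) and "tvec" (3), from world to camera coordinates, as OpenCV has them. Camera axes: x right, y down, z forward; pixel columns grow to the right and rows downward; lengths in m; the calibration is good to about 2 mm. A picture is of the moment at which its call begins: read the wrist's pose just before it. get_calibration takes no time and is no camera call; for the wrist camera it gives the pose at the moment of the call.
A pose or a line that the arm cannot do raises robot.IKError and nothing moves.
- robot.job_done(): hands the job in; it is judged then, once.
The state is a dict: "time": time; "q": joint angles; "qvel": joint speeds; "joint_torque": joint torques, N m; "tool_pos": TCP position; "tcp_rot": TCP orientation; "ft_force": force on the tool from outside, world axes, zero at the start; "torque": the same for the moment, N m; "gripper_width": finger opening in m; "gripper_force": force on a finger pad.
Only numpy, scipy, OpenCV 4.12 (cv2) and the standard library are available. Lean on these libraries where they do the work, as an engineer would, in place of code of your own. Each camera call takes 0.05 s, during which the arm holds its last target. There are 200 camera calls.

## Working session

There is one attempt and no reset: what is moved stays moved. The work goes in short steps, each a Python script; the robot and the scene stay as the last script left them, time stands still between calls to the robot, and variables do not carry over. Pictures are saved under pics/ and viewed, at most 14 in all, crops included, and the job is handed in when it is done.

```bash
mkdir -p pics; ls
python3 - <<'E'
from plant import robot
import cv2,numpy as np
for n in("scene","top"):
    im=robot.grab_frame(n);cv2.imwrite(f"pics/{n}0.png",im)
    c=robot.get_calibration(n);print(n,c)
    R=cv2.Rodrigues(np.array(c["rvec"],float))[0];print(-R.T@np.array(c["tvec"]).ravel())
E
```

```text
pics
scene {'vertical_fov': 53.549854203796556, 'cx': 275.3406886972541, 'cy': 215.70948556055046, 'rvec': array([ 1.62900277,  1.74689423, -0.87023289]), 'tvec': array([ 0.07130291, -0.25671533,  1.36140393])}
[1.23520525 0.03074453 0.63065862]
top {'vertical_fov': 57.80924772956394, 'cx': 275.4830237514418, 'cy': 212.27260863186308, 'rvec': array([ 2.14250417, -2.14046656,  0.10245059]), 'tvec': array([0.00674573, 0.54845812, 0.92024933])}
[ 0.42796824 -0.0222882   0.98186408]
```

View pics/scene0.png

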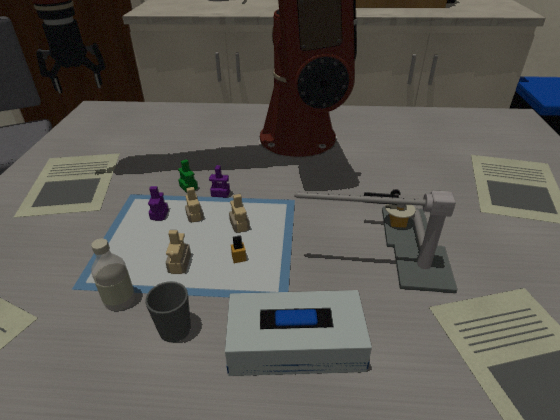

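View pics/top0.png

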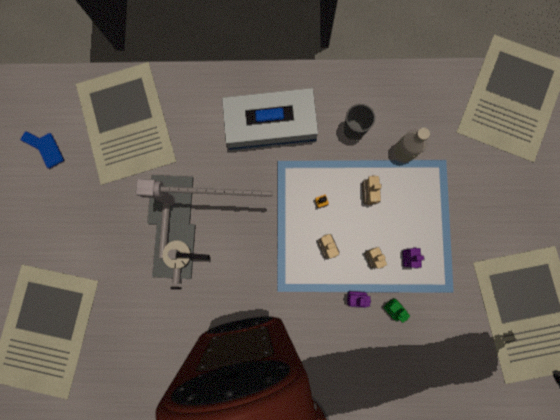

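The scene has three ivory vertebrae (top view at about (373,189), (330,244) and (376,257)), the cap at (321,201), the post head at (147,188) and the rod tip at (271,193). Green and purple decoys sit alongside. Next I'll get rough positions and take a wrist look.

```bash
cat > h.py <<'E'
from plant import robot
import cv2,numpy as np
def cam(n):
    c=robot.get_calibration(n);R=cv2.Rodrigues(np.array(c["rvec"],float))[0]
    t=np.array(c["tvec"],float).ravel();f=210/np.tan(np.radians(c["vertical_fov"]/2))
    return dict(R=R,t=t,f=f,cx=c["cx"],cy=c["cy"],C=-R.T@t)
def ray(c,uv):
    d=c["R"].T@np.array([(uv[0]-c["cx"])/c["f"],(uv[1]-c["cy"])/c["f"],1]);return d/np.linalg.norm(d)
def onz(c,uv,z):
    d=ray(c,uv);return c["C"]+d*(z-c["C"][2])/d[2]
def tri(c1,p1,c2,p2):
    d1,d2=ray(c1,p1),ray(c2,p2)
    s=np.linalg.lstsq(np.c_[d1,-d2],c2["C"]-c1["C"],rcond=None)[0]
    a,b=c1["C"]+s[0]*d1,c2["C"]+s[1]*d2
    return (a+b)/2,np.linalg.norm(a-b)
def proj(c,P):
    p=c["R"]@np.array(P)+c["t"];return p[:2]/p[2]*c["f"]+[c["cx"],c["cy"]]
def snap(n,name):
    c=cam(n);im=robot.grab_frame(n);cv2.imwrite(f"pics/{name}.png",im);np.save(f"pics/{name}.npy",c,allow_pickle=True);return c,im
def load(name): return np.load(f"pics/{name}.npy",allow_pickle=True).item(),cv2.imread(f"pics/{name}.png")
E
python3 - <<'E'
from h import *
np.set_printoptions(precision=4,suppress=True)
ct,cs=cam("top"),cam("scene")
for p in[(373,189),(330,244),(376,257)]: print("v",onz(ct,p,.06))
print("cap",onz(ct,(321,201),.05))
print("tip",onz(ct,(271,193),.17),tri(ct,(271,193.5),cs,(296,196)))
print("head",onz(ct,(147,188),.188)); print("valve",onz(ct,(176,255),.05))
print("mat",[onz(ct,p,0)[:2] for p in[(278,160),(450,290)]])
w=cam("wrist");print(w["C"],w["R"],w["f"],robot.observe()["tool_pos"],robot.observe()["tcp_rot"])
E
```

```text
v [ 0.6023 -0.2318  0.06  ]
v [ 0.4681 -0.1251  0.06  ]
v [ 0.4373 -0.2341  0.06  ]
cap [ 0.5745 -0.1057  0.05  ]
tip [0.5734 0.0129 0.17  ] (array([0.5728, 0.0138, 0.1667]), np.float64(0.0014400111675236162))
head [0.5817 0.2784 0.188 ]
valve [0.441  0.2509 0.05  ]
mat [array([0.6925, 0.0021]), array([ 0.3563, -0.4292])]
[ 0.3116 -0.5189  0.3742] [[ 0.4017 -0.9158  0.0007]
 [-0.8731 -0.3828  0.302 ]
 [-0.2763 -0.1219 -0.9533]] 346.9909129606797 [ 0.2407 -0.5494  0.3032] [-179.9341   -0.0154   23.651 ]
```

Run:
```python
from h import *
robot.move_pose([.56,-.16,.36],[180,0,0])
snap("wrist","w1")
print(robot.observe()["time"],robot.observe()["q"])
```

```text
1.9917 [-2.88865026e+01  4.09165098e+00  9.44265510e+00  9.53662410e+01
 -8.25275480e-03  1.51172712e+02]
```

View pics/w1.png

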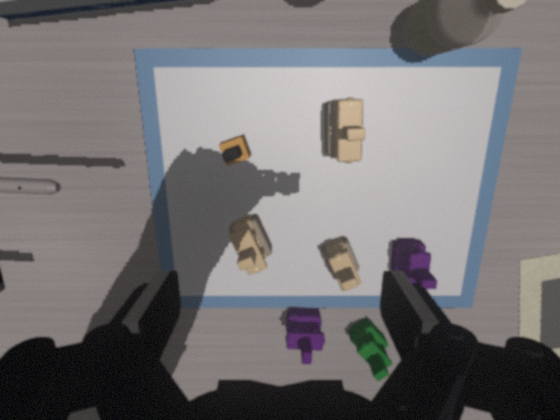

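Ivory vertebrae at (348,130) big, (250,243) middle and (341,262) small; cap at (235,150) with its black fin; rod tip at (57,187). An enlarged montage will show their details.

Run:
```python
import cv2,numpy as np
im=cv2.imread("pics/w1.png")
t=[]
for (u,v) in[(348,130),(250,243),(341,262),(235,150)]:
    t.append(cv2.resize(im[v-37:v+38,u-50:u+50],(400,300),interpolation=cv2.INTER_CUBIC))
cv2.imwrite("pics/m1.png",np.vstack([np.hstack(t[:2]),np.hstack(t[2:])]))
```

```text
(no output)
```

View pics/m1.png

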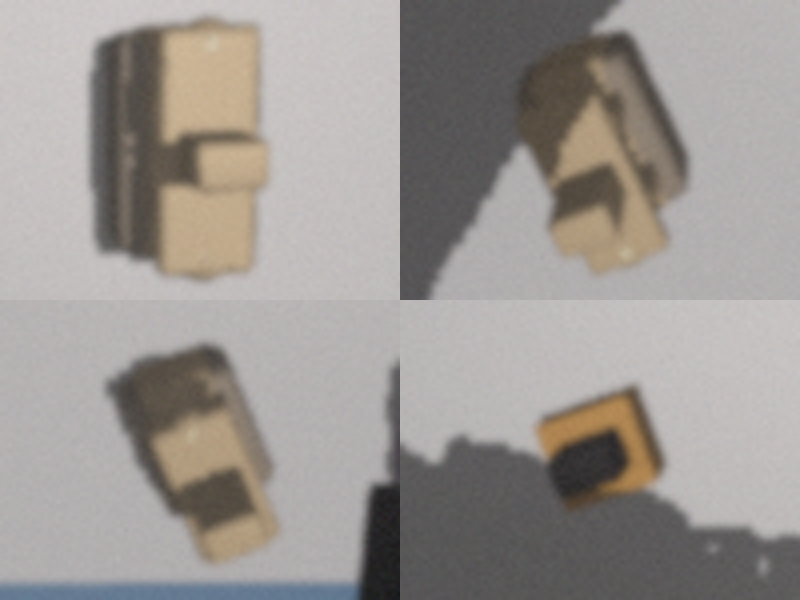

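Run:
```python
from h import *
t=[]
for i,(x,y) in enumerate([(.4681,-.1251),(.4373,-.2341),(.6023,-.2318),(.5745,-.1057)]):
    robot.move_pose([x-.03,y,.24],[180,0,0]); c,im=snap("wrist",f"c{i}")
    u,v=proj(c,[x,y,.06]).astype(int); print(u,v)
    u0,v0=int(np.clip(u-100,0,360)),int(np.clip(v-75,0,270)); print("off",u0,v0)
    t.append(cv2.resize(im[v0:v0+150,u0:u0+200],(400,300),interpolation=cv2.INTER_CUBIC))
cv2.imwrite("pics/m2.png",np.vstack([np.hstack(t[:2]),np.hstack(t[2:])]))
print(robot.observe()["time"])
```

```text
277 166
off 177 91
276 165
off 176 90
280 165
off 180 90
278 164
off 178 89
4.7333
```

View pics/m2.png

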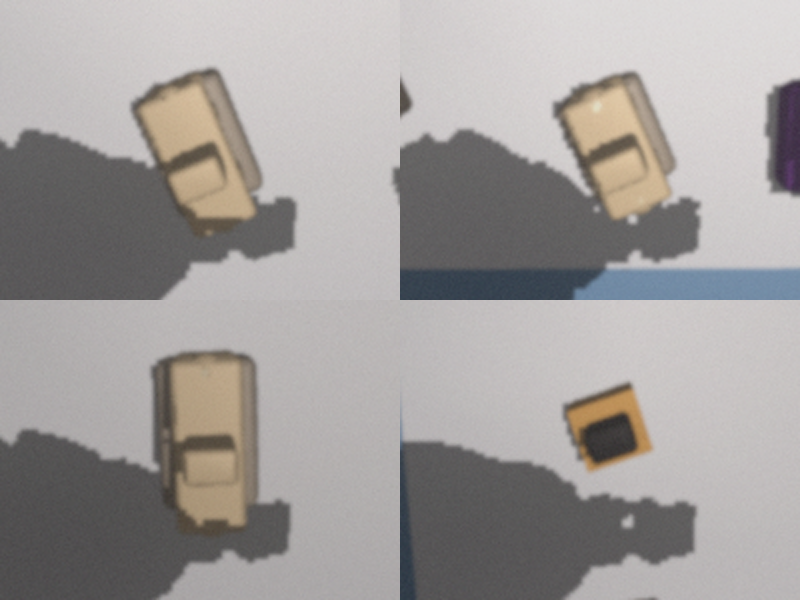

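Close views show each plate and fin clearly; I'll convert the corners now.

Run:
```python
from h import *
np.set_printoptions(precision=4,suppress=True)
D={0:((177,91),[(135,105),(205,78),(255,212),(188,233)],[(168,178),(217,157),(226,187),(178,203)],[(62,92),(58,88),(54,84),(50,80)]),
1:((176,90),[(160,105),(222,80),(271,195),(212,218)],[(193,168),(240,150),(249,176),(202,192)],[(58,88),(54,84),(50,80),(46,76)]),
2:((180,90),[(172,57),(243,57),(245,225),(178,225)],[(184,152),(236,150),(236,184),(184,186)],[(62,92),(58,88)]),
3:((178,89),[(167,105),(231,85),(252,148),(188,170)],[(182,130),(228,113),(236,145),(190,161)],[(33,61)])}
for i,(o,P,F,H) in D.items():
    c,_=load(f"c{i}"); px=lambda q:np.array(o)+np.array(q)/2
    for hp,hf in H:
        p=np.array([onz(c,px(q),hp/1e3) for q in P]);f=np.array([onz(c,px(q),hf/1e3) for q in F])
        e=lambda a,b:np.linalg.norm(a-b)*1e3
        ax=(p[1]-p[0])+(p[2]-p[3]); lx=(p[0]-p[3])+(p[1]-p[2]); fx=f[1]-f[0]+f[2]-f[3]
        print(i,hp,"plate x,y %.1f %.1f"%((e(p[0],p[1])+e(p[2],p[3]))/2,(e(p[0],p[3])+e(p[1],p[2]))/2),"fin %.1f %.1f"%((e(f[0],f[1])+e(f[2],f[3]))/2,(e(f[0],f[3])+e(f[1],f[2]))/2),
         "cen",p.mean(0)[:2],f.mean(0)[:2],"angs",np.degrees([np.arctan2(ax[1],ax[0]),np.arctan2(lx[1],lx[0])-np.pi/2,np.arctan2(fx[1],fx[0])]))
```

```text
0 62 plate x,y 26.6 52.1 fin 17.0 9.7 cen [ 0.4654 -0.1236] [ 0.4641 -0.1242] angs [-70.6001 -69.0177 -68.7477]
0 58 plate x,y 27.0 52.9 fin 17.3 9.8 cen [ 0.4646 -0.1235] [ 0.4631 -0.1241] angs [-70.6001 -69.0177 -68.7477]
0 54 plate x,y 27.5 53.7 fin 17.6 10.0 cen [ 0.4638 -0.1235] [ 0.4622 -0.1241] angs [-70.6001 -69.0177 -68.7477]
0 50 plate x,y 27.9 54.5 fin 17.9 10.2 cen [ 0.463  -0.1234] [ 0.4612 -0.124 ] angs [-70.6001 -69.0177 -68.7477]
1 58 plate x,y 24.0 46.5 fin 16.5 8.9 cen [ 0.4372 -0.2399] [ 0.436  -0.2408] angs [-68.232  -66.2053 -69.8191]
1 54 plate x,y 24.4 47.3 fin 16.7 9.1 cen [ 0.4364 -0.2399] [ 0.4351 -0.2409] angs [-68.232  -66.2053 -69.8191]
1 50 plate x,y 24.8 48.0 fin 17.0 9.2 cen [ 0.4357 -0.24  ] [ 0.4342 -0.241 ] angs [-68.232  -66.2053 -69.8191]
1 46 plate x,y 25.2 48.7 fin 17.3 9.4 cen [ 0.4349 -0.24  ] [ 0.4333 -0.2411] angs [-68.232  -66.2053 -69.8191]
2 62 plate x,y 24.9 61.1 fin 16.7 11.1 cen [ 0.6052 -0.235 ] [ 0.6029 -0.2347] angs [-89.8524 -88.2439 -87.6104]
2 58 plate x,y 25.3 62.1 fin 17.0 11.3 cen [ 0.6045 -0.2351] [ 0.602  -0.2348] angs [-89.8524 -88.2439 -87.6104]
3 33 plate x,y 27.0 27.1 fin 17.7 11.8 cen [ 0.5793 -0.1089] [ 0.5799 -0.1084] angs [-71.7651 -71.6498 -70.1556]
```

They come out as vert1, vert2 and vert3. Next I need an accurate rod pose, and which way the cap's mouth faces.

Run:
```python
from h import *
from scipy.spatial.transform import Rotation as Ro
a=Ro.from_euler('x',35,degrees=True)*Ro.from_euler('xyz',[180,0,-90],degrees=True)
rpy=a.as_euler('xyz',degrees=True);print(rpy, a.as_matrix()[:,2])
robot.move_pose([.58,-.242,.20],rpy); c,im=snap("wrist","cap1")
u,v=proj(c,[.58,-.109,.02]);print(u,v)
u,v=int(u),int(v);A=cv2.resize(im[v-50:v+50,u-66:u+67],(400,300),interpolation=cv2.INTER_CUBIC)
robot.move_pose([.54,.10,.36],[180,0,0]); c2,im2=snap("wrist","rod1")
print(robot.observe()["time"])
cv2.imwrite("pics/m3.png",np.hstack([A,cv2.resize(im2,(400,300),interpolation=cv2.INTER_AREA)]))
```

```text
[180.  35. -90.] [-5.55111512e-17  5.73576436e-01 -8.19152044e-01]
279.8232642987249 195.931891934336
13.6167
```

View pics/m3.png

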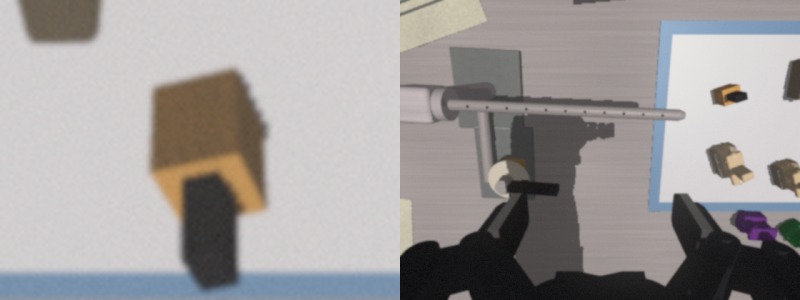

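View pics/rod1.png

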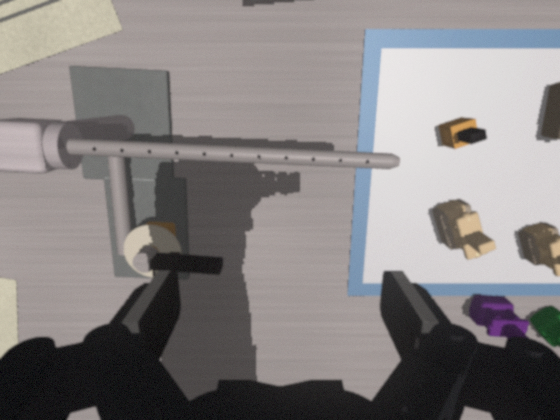

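The cap's -y face is solid, so its mouth faces the rod and its +x points along about -71°. In rod1 the rod runs from the flange at (75,146) to the tip at (400,160). I'll fit its line from the edges.

Run:
```python
from h import *
np.set_printoptions(precision=4,suppress=True)
c,im=load("rod1");g=cv2.GaussianBlur(cv2.cvtColor(im,cv2.COLOR_BGR2GRAY),(3,3),0).astype(float)
P=[]
for u in list(range(190,340,6)):
    v0=146+(u-72)*14/328; 
    col=g[:,u];d=np.diff(col);a=int(v0)
    t=a-12+np.argmax(np.abs(d[a-12:a-2]));b=a+3+np.argmax(np.abs(d[a+3:a+13]))
    P.append((u,(t+b)/2+.5,b-t))
P=np.array(P);print(P[::4]);k=np.polyfit(P[:,0],P[:,1],1);k=np.polyfit(*P[abs(np.polyval(k,P[:,0])-P[:,1])<1][:,:2].T,1)
f=lambda u:onz(c,(u,np.polyval(k,u)),.17)
print(k,g[160,385:415].round(),g[150,60:90].round())
for u in(72,80,400,401):print(u,f(u))
d=f(400)-f(150);print("yaw",np.degrees(np.arctan2(d[1],d[0])),"len",np.linalg.norm(f(400)-f(80)))
c2,im2=load("top0") if 0 else (cam("top"),cv2.imread("pics/top0.png"))
for Q in(f(400),f(80)):print(proj(c2,Q),proj(cam("scene"),Q))
```

```text
[[190.  151.5  14. ]
 [214.  153.   15. ]
 [238.  154.   15. ]
 [262.  155.5  16. ]
 [286.  154.    9. ]
 [310.  158.   15. ]
 [334.  156.5   8. ]]
[  0.0356 145.3917] [170. 170. 169. 170. 170. 169. 168. 165. 162. 159. 157. 155. 155. 161.
 176. 198. 215. 222. 223. 223. 223. 223. 222. 222. 223. 223. 223. 223.
 223. 223.] [ 92.  90.  89.  89.  90.  93. 103. 118. 131. 138. 142. 143. 142. 143.
 143. 143. 143. 144. 145. 144. 143. 144. 144. 144. 144. 144. 145. 146.
 146. 146.]
72 [0.5812 0.2544 0.17  ]
80 [0.581  0.2485 0.17  ]
400 [0.5725 0.0081 0.17  ]
401 [0.5725 0.0073 0.17  ]
yaw -92.01738916530294 len 0.24051307133236746
[273.2085 193.4015] [292.7438 194.4117]
[163.5028 189.8685] [420.3477 201.1905]
```

```bash
cat > rodfit.py <<'E'
from h import *
from scipy.stats import theilslopes
def rodfit(c,im,A,B,lo=.02,hi=.98,n=60):
    "subpixel edge pair of the rod between world points A,B (approx axis)"
    g=cv2.GaussianBlur(cv2.cvtColor(im,cv2.COLOR_BGR2GRAY),(0,0),1).astype(np.float32)
    a,b=proj(c,A),proj(c,B);t=(b-a)/np.linalg.norm(b-a);nrm=np.array([-t[1],t[0]])
    w=c["f"]*.006/(c["R"]@np.array(A)+c["t"])[2]
    s=np.arange(-2*w,2*w,.25);out=[]
    for k in np.linspace(lo,hi,n):
        p=a+(b-a)*k;q=(p+s[:,None]*nrm).astype(np.float32)
        pr=cv2.remap(g,q[:,0][None],q[:,1][None],cv2.INTER_LINEAR)[0];d=abs(np.gradient(pr))
        m1=(s<-.4*w);m2=(s>.4*w)
        e1=s[m1][np.argmax(d[m1])];e2=s[m2][np.argmax(d[m2])]
        if abs(e2-e1-2*w)<.3*w: out.append((k,(e1+e2)/2))
    out=np.array(out);sl,ic=theilslopes(out[:,1],out[:,0])[:2]
    P=[onz(c,a+(b-a)*k+nrm*(ic+sl*k),.17) for k in(0,1)]
    return P,len(out)
E
python3 - <<'E'
from rodfit import *
np.set_printoptions(precision=4,suppress=True)
A,B=np.array([.581,.245,.17]),np.array([.5725,.012,.17])
c,im=load("rod1");P,n=rodfit(c,im,A,B);d=P[1]-P[0];print(P,n,np.degrees(np.arctan2(d[1],d[0])))
t=[]
for i,y in enumerate((.03,.19)):
    robot.move_pose([.55,y,.30],[180,0,0]);c,im=snap("wrist",f"rod{i+2}")
    a,b=(np.array([.579,.15,.17]),B) if i==0 else (A,np.array([.576,.1,.17]))
    P,n=rodfit(c,im,a,b);d=P[1]-P[0];print(P,n,np.degrees(np.arctan2(d[1],d[0])))
    print(proj(c,[.5725,.0081,.17]));t.append(im)
cv2.imwrite("pics/m4.png",np.hstack([t[0][60:360,80:480],t[1][60:360,80:480]]))
print(robot.observe()["time"])
E
```

```text
[array([0.5825, 0.2447, 0.17  ]), array([0.5721, 0.012 , 0.17  ])] 24 -92.56173783839667
[array([0.5774, 0.1504, 0.17  ]), array([0.5715, 0.012 , 0.17  ])] 18 -92.42155556657247
[314.0029 192.7238]
[array([0.5818, 0.2449, 0.17  ]), array([0.5756, 0.1   , 0.17  ])] 13 -92.46524556642969
[581.1488 193.2579]
19.0917
```

View pics/m4.png

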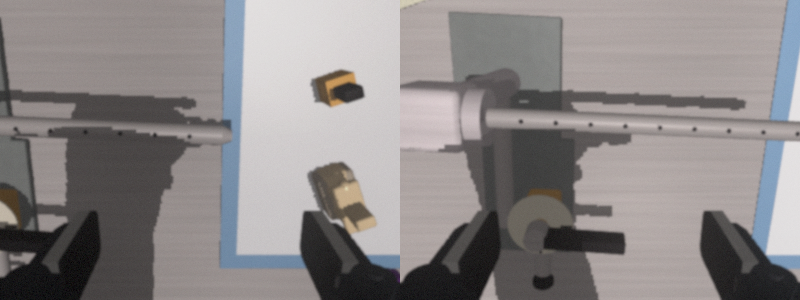

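The rod fits agree in all views (yaw -92.5°, tip about (0.5717, 0.009)), and the implied valve axis matches the disc. Now I'll pick vert1.

```bash
cat > act.py <<'E'
from rodfit import *
YM=-92.5;xm=np.array([np.cos(np.radians(YM)),np.sin(np.radians(YM)),0]);ym=np.array([-xm[1],xm[0],0])
TIP=np.array([.5717,.009,0]);O=TIP-.275*xm
M=lambda x,y,z:O+x*xm+y*ym+np.array([0,0,z])
st=lambda s:print(s,{k:np.round(robot.observe()[k],4).tolist() for k in("time","tool_pos","ft_force","gripper_width")})
VIEW=[(.4681,-.1251),(.4373,-.2341),(.6023,-.2318),(.5745,-.1057)]
def blob(im):
    h=cv2.cvtColor(im,cv2.COLOR_BGR2HSV);m=cv2.inRange(h,(8,60,90),(30,255,255));m[:,:130]=0;m[300:]=0
    n,_,s,ce=cv2.connectedComponentsWithStats(m);i=[k for k in range(1,n) if s[k,4]>200];return [(ce[k].round(1).tolist(),int(s[k,4])) for k in i]
def recheck(i):
    x,y=VIEW[i];robot.move_pose([x-.03,y,.24],[180,0,0]);_,im=snap("wrist",f"r{i}")
    print("ref",blob(load(f"c{i}")[1]),"now",blob(im))
def pick(x,y,yaw,top):
    robot.move_pose([x,y,top+.12],[180,0,yaw]);robot.set_gripper(.04)
    print("hit",robot.line_to([x,y,top+.046],vel=.1,guard=8))
    robot.set_gripper(0.0);st("grasped")
    robot.line_to([x,y,.27],vel=.15);st("lifted")
def thread(x,y=0,z=.264):
    robot.move_pose(M(.335,y,z),[180,0,YM+180]);st("pre")
    hit=robot.line_to(M(x,y,z),vel=.08,guard=8);st(f"threaded hit={hit}");return hit
def release(x,y=0,z=.260):
    robot.line_to(M(x,y,z),vel=.03);st("low");robot.set_gripper(.04)
    robot.line_to(M(x,y,z+.09),vel=.15);st("released")
E
python3 - <<'E'
from act import *
recheck(2)
E
```

```text
ref [([284.5, 159.0], 2816)] now [([282.7, 159.4], 2847)]
```

Run:
```python
from act import *
pick(.6035,-.235,91.5,.092)
if robot.observe()["gripper_width"]>.008:
    robot.move_pose(M(.335,0,.264),[180,0,YM+180]);st("pre");c,im=snap("wrist","pre1")
    print([proj(c,M(q,0,.17)) for q in(.275,.1)])
```

```text
hit False
grasped {'time': 26.9, 'tool_pos': [0.6038, -0.2352, 0.1388], 'ft_force': [-0.8025, -0.0097, 3.9865], 'gripper_width': 0.0105}
lifted {'time': 27.9333, 'tool_pos': [0.6032, -0.2348, 0.2686], 'ft_force': [0.2153, 0.1411, -3.0311], 'gripper_width': 0.0102}
pre {'time': 28.7083, 'tool_pos': [0.569, -0.0509, 0.2636], 'ft_force': [-0.0049, -0.6011, -1.6865], 'gripper_width': 0.0111}
[array([279.93703804, 134.39798898]), array([ 280.64094962, -433.7056589 ])]
```

View pics/pre1.png

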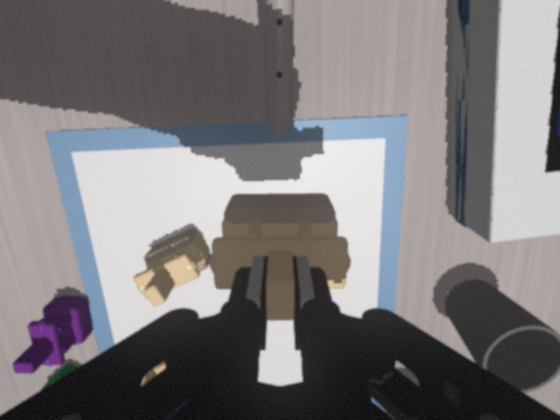

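The rod tip at (280,132) matches the prediction and is centred on the held vertebra (u 212–349). Thread it.

Run:
```python
from act import *
if not thread(.062):
    release(.062); recheck(0)
```

```text
pre {'time': 29.0083, 'tool_pos': [0.5692, -0.0518, 0.2638], 'ft_force': [-0.4603, -0.4782, -1.8692], 'gripper_width': 0.0106}
threaded hit=False {'time': 32.575, 'tool_pos': [0.581, 0.2217, 0.264], 'ft_force': [-0.5701, 0.259, -1.4715], 'gripper_width': 0.0109}
low {'time': 32.8583, 'tool_pos': [0.5813, 0.2218, 0.2607], 'ft_force': [0.4135, -0.4088, 3.9526], 'gripper_width': 0.0109}
released {'time': 34.0, 'tool_pos': [0.5809, 0.2218, 0.3491], 'ft_force': [-0.0682, 0.2572, -0.3635], 'gripper_width': 0.04}
ref [([255.8, 17.3], 764), ([440.8, 5.5], 530), ([275.0, 168.7], 2507), ([422.8, 201.1], 1833)] now [([258.1, 17.1], 803), ([276.7, 168.3], 2459), ([425.2, 201.8], 1989)]
```

Run:
```python
from act import *
pick(.4640,-.1238,110.7,.088)
if robot.observe()["gripper_width"]>.008 and not thread(.117):
    release(.117); recheck(1)
```

```text
hit False
grasped {'time': 38.6333, 'tool_pos': [0.4644, -0.124, 0.1347], 'ft_force': [-1.1146, 0.2348, 4.2903], 'gripper_width': 0.0108}
lifted {'time': 39.6917, 'tool_pos': [0.4636, -0.1236, 0.2688], 'ft_force': [0.5809, 0.3315, -2.237], 'gripper_width': 0.0112}
pre {'time': 40.3333, 'tool_pos': [0.5686, -0.0506, 0.2628], 'ft_force': [-0.9213, -0.5583, -1.5071], 'gripper_width': 0.0108}
threaded hit=False {'time': 43.2083, 'tool_pos': [0.5786, 0.1667, 0.264], 'ft_force': [-0.0291, 0.4067, -1.1273], 'gripper_width': 0.011}
low {'time': 43.4917, 'tool_pos': [0.5789, 0.1668, 0.2606], 'ft_force': [0.4392, -0.6671, 2.0501], 'gripper_width': 0.0112}
released {'time': 44.6333, 'tool_pos': [0.5785, 0.1668, 0.349], 'ft_force': [-0.6372, -0.073, -0.4408], 'gripper_width': 0.0402}
ref [([142.1, 135.2], 1610), ([284.0, 164.7], 2084)] now [([286.5, 164.9], 2056)]
```

Run:
```python
from act import *
pick(.4355,-.2403,112,.084)
if robot.observe()["gripper_width"]>.008 and not thread(.170):
    release(.170); recheck(3)
    robot.move_pose([.56,-.16,.36],[180,0,0]);cv2.imwrite("pics/s2.png",np.hstack([robot.grab_frame("scene")[150:300,270:470].repeat(2,0).repeat(2,1),robot.grab_frame("top")[130:280,130:330].repeat(2,0).repeat(2,1)]))
```

```text
hit False
grasped {'time': 49.4833, 'tool_pos': [0.4359, -0.2407, 0.1309], 'ft_force': [-0.1341, -0.7283, 5.0435], 'gripper_width': 0.011}
lifted {'time': 50.5667, 'tool_pos': [0.4352, -0.24, 0.2688], 'ft_force': [0.5731, -0.1338, -2.0771], 'gripper_width': 0.0108}
pre {'time': 51.4917, 'tool_pos': [0.5687, -0.0515, 0.2635], 'ft_force': [-0.751, -1.475, -1.3098], 'gripper_width': 0.0109}
threaded hit=False {'time': 53.7083, 'tool_pos': [0.5763, 0.1136, 0.264], 'ft_force': [-0.2447, -0.555, -0.5628], 'gripper_width': 0.011}
low {'time': 53.9917, 'tool_pos': [0.5766, 0.1137, 0.2608], 'ft_force': [-0.5779, -0.9199, 5.3531], 'gripper_width': 0.0109}
released {'time': 55.1333, 'tool_pos': [0.5762, 0.1139, 0.3491], 'ft_force': [0.7629, -0.7776, -0.4746], 'gripper_width': 0.0399}
ref [([464.4, 122.0], 3232), ([282.0, 150.0], 775), ([295.9, 276.3], 1233)] now [([282.7, 150.3], 782)]
```

View pics/s2.png

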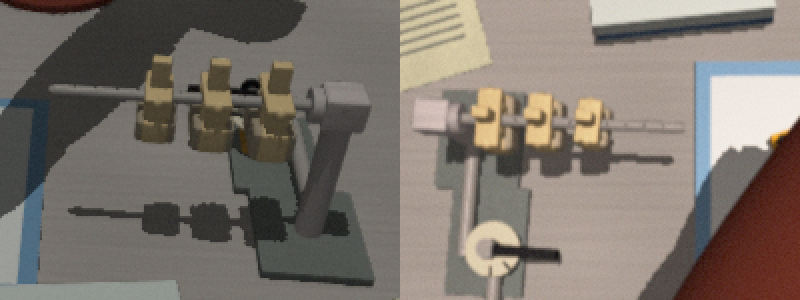

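All three hang free in falling size from the post (scene crop: the tall one next to the flange, the small one outermost). Now the cap.

Run:
```python
from act import *
x,y,yaw=.5797,-.1086,109
robot.move_pose([x,y,.17],[180,0,yaw]);robot.set_gripper(.04)
print(robot.line_to([x,y,.109],vel=.08,guard=8))
robot.set_gripper(0);st("grasp");dz=robot.observe()["tool_pos"][2]-.020
robot.line_to([x,y,.25],vel=.15);z=.17+dz;print("z",z)
robot.move_pose(M(.335,0,z),[180,0,YM+180]);robot.pause(.3);st("pre")
snap("wrist","pre4")
hit=robot.line_to(M(.257,0,z),vel=.03,guard=10);st(f"hit={hit}")
p=robot.observe()["tool_pos"]-O;print("x_m",p@xm,"y_m",p@ym)
```

```text
False
grasp {'time': 60.0083, 'tool_pos': [0.5799, -0.1087, 0.1094], 'ft_force': [0.4181, -0.487, 1.1486], 'gripper_width': 0.0104}
z 0.2594353770469092
pre {'time': 61.9167, 'tool_pos': [0.5691, -0.0516, 0.2591], 'ft_force': [-0.5264, -0.3181, -0.8348], 'gripper_width': 0.011}
hit=True {'time': 64.0, 'tool_pos': [0.5721, 0.0176, 0.2591], 'ft_force': [0.9157, -2.9636, 0.1867], 'gripper_width': 0.0106}
x_m 0.26639229401714626 y_m -2.098473558055011e-05
```

View pics/pre4.png

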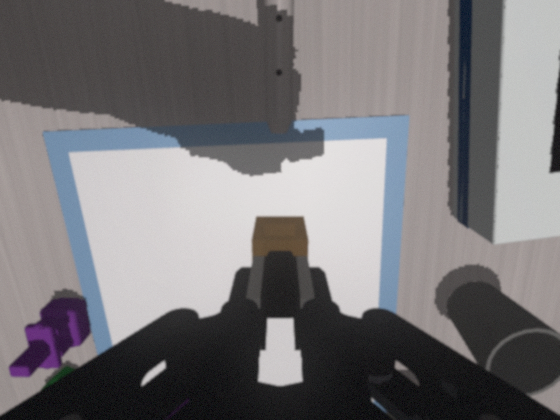

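The pre-view showed the rod at u=280 aligned with the cap (253–307). It bottomed out at x_m 0.266, as expected (0.267). I'll push a bit firmer, release and check.

Run:
```python
from act import *
z=.2594
hit=robot.line_to(M(.259,0,z),vel=.02,guard=18);st(f"push={hit}")
p=robot.observe()["tool_pos"]-O;x=p@xm;print("x_m",x)
robot.line_to(M(x,0,z-.0017),vel=.02);st("low");robot.set_gripper(.04);st("open")
robot.line_to(M(x,0,z+.07),vel=.12)
robot.move_pose([.52,.04,.34],[180,0,0]);c,im=snap("wrist","after")
print(proj(c,M(.281,0,.185)),proj(c,M(.253,0,.185)),proj(c,M(.275,0,.17)));st("")
cv2.imwrite("pics/s3.png",np.hstack([im[50:350,150:550],cv2.resize(robot.grab_frame("scene")[150:300,260:460],(400,300),interpolation=cv2.INTER_CUBIC)]))
```

```text
push=False {'time': 64.5083, 'tool_pos': [0.5723, 0.0223, 0.2587], 'ft_force': [0.4245, -16.7405, -4.6386], 'gripper_width': 0.0107}
x_m 0.2616731176419791
low {'time': 64.8167, 'tool_pos': [0.5724, 0.0214, 0.2582], 'ft_force': [-1.3722, -6.1112, 2.5671], 'gripper_width': 0.0104}
open {'time': 65.2083, 'tool_pos': [0.5722, 0.0226, 0.2576], 'ft_force': [0.3976, 0.342, 0.6419], 'gripper_width': 0.0401}
[336.11251646 139.56587819] [292.60217466 137.56805826] [323.94743429 136.6031423 ]
 {'time': 67.3833, 'tool_pos': [0.52, 0.0399, 0.3397], 'ft_force': [-0.5618, 0.328, 0.0896], 'gripper_width': 0.0402}
```

View pics/s3.png

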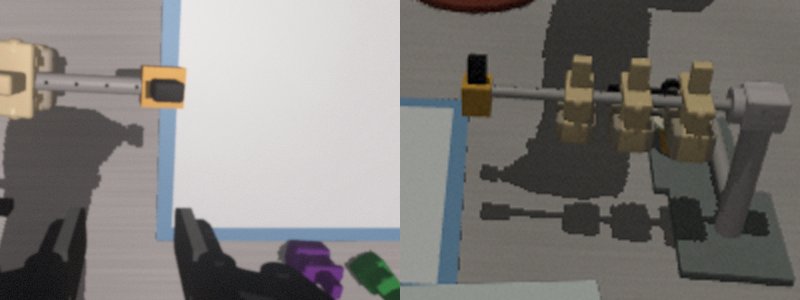

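The cap sits at u 290–336 against a predicted 293–336, so it is home. Now the valve.

Run:
```python
from act import *
V=M(.040,-.140,0)
def pose(a,z,r=.062):
    t=np.radians(YM-a);return V+r*np.array([np.cos(t),np.sin(t),0])+[0,0,z],[180,0,YM-a]
p,o=pose(0,.24);robot.move_pose(p,o);robot.set_gripper(.04)
print(robot.line_to(pose(0,.139)[0],vel=.1,guard=8));robot.set_gripper(0);st("grip")
for a in np.arange(5,46,5):
    p,o=pose(a,.139);robot.line_to(p,vel=.06,rotation=o)
robot.pause(.3);st("turned");print(robot.observe()["tcp_rot"])
robot.set_gripper(.04);p=pose(45,.25)[0];robot.line_to(p,vel=.15)
robot.move_pose([.40,.21,.34],[180,0,0]);c,im=snap("wrist","valve")
u,v=proj(c,V+[0,0,.06]);print(u,v);u,v=int(u),int(v)
for a in(0,45,90):print(a,proj(c,pose(a,.086,.08)[0]))
u0,v0=max(u-100,0),max(v-75,0);print(u0,v0)
cv2.imwrite("pics/v.png",cv2.resize(im[v0:v0+150,u0:u0+200],(800,600),interpolation=cv2.INTER_CUBIC));st("")
```

```text
False
grip {'time': 72.7917, 'tool_pos': [0.4393, 0.1879, 0.1397], 'ft_force': [-5.4755, -2.0084, 5.9378], 'gripper_width': 0.0116}
turned {'time': 75.3417, 'tool_pos': [0.3955, 0.2083, 0.1396], 'ft_force': [-8.9093, 0.6118, 11.3089], 'gripper_width': 0.0116}
[ 1.79908898e+02 -6.72218591e-02 -1.37413577e+02]
238.6092567906564 134.35555450947695
0 [321.92614137 141.03956889]
45 [293.2853786  198.62386475]
90 [235.05332404 218.92461604]
138 59
 {'time': 78.725, 'tool_pos': [0.3999, 0.21, 0.3398], 'ft_force': [-0.0017, -0.0614, 0.1546], 'gripper_width': 0.0401}
```

View pics/v.png

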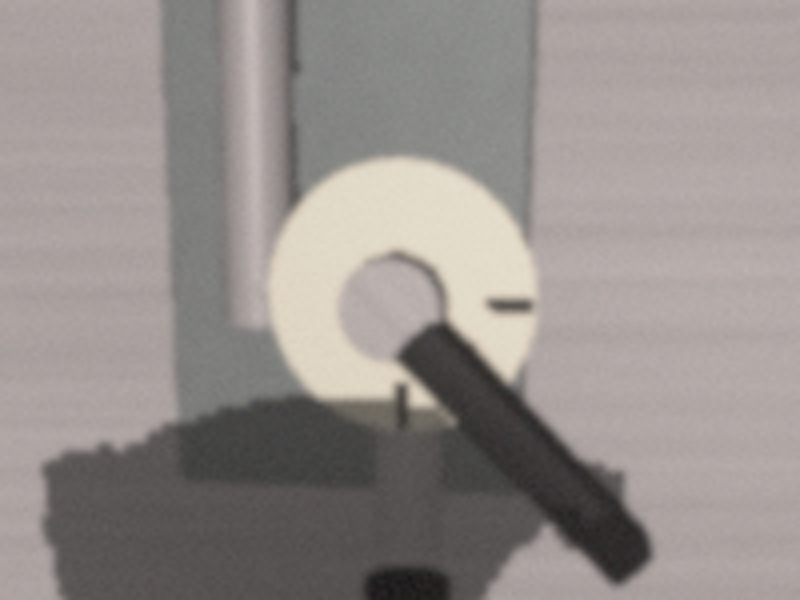

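Run:
```python
from act import *
c,_=load("valve");P=lambda q:onz(c,(138+q[0]/4,59+q[1]/4),.086)
for A,B in[((427,342),(630,553)),((400,357),(617,583)),((447,322),(650,545))]:
    d=P(B)-P(A);print(YM-np.degrees(np.arctan2(d[1],d[0])))
# ticks on disc
Q=lambda q:onz(c,(138+q[0]/4,59+q[1]/4),.05)
d=Q((533,305))-Q((488,304));print("tick0",np.degrees(np.arctan2(d[1],d[0])))
ce=Q((403,293))
for q in((510,305),(402,406)):
    d=Q(q)-ce;print(np.degrees(np.arctan2(d[1],d[0])))
```

```text
44.31454664611485
44.65021145795723
45.67844458664402
tick0 -91.26563688489433
-96.3212197822511
177.43158802212213
```

The lever measures about 45°. One last check of everything before handing in.

Run:
```python
from act import *
robot.move_pose([.45,-.2,.36],[180,0,0]);cv2.imwrite("pics/end.png",np.hstack([cv2.resize(robot.grab_frame("scene")[150:300,260:460],(400,300)),cv2.resize(robot.grab_frame("top")[130:280,130:330],(400,300))]));st("")
```

```text
{'time': 83.275, 'tool_pos': [0.45, -0.1999, 0.36], 'ft_force': [0.1063, 0.5031, -0.3865], 'gripper_width': 0.0401}
```

View pics/end.png

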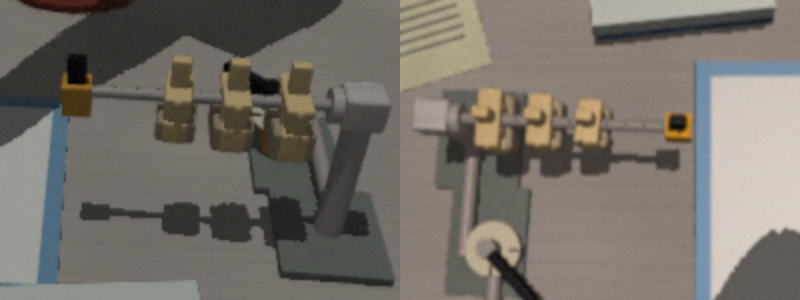

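All is in place: three vertebrae hang free, the cap is on the tip, and the lever sits at 45°.

```bash
python3 -c "
from plant import robot
print(robot.job_done())"
```

```text
the job is handed in; nothing more can be done
None
```

Job handed in at about 83 s: the three vertebrae present (vert1, vert2, vert3) hang free on the rod, largest nearest the post, the end cap is fully home, and the valve was then turned to half open (measured about 45°).

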